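# Seat an intake flange against the three stops of a fixture plate

### The arm

A 6-joint arm with a two-finger parallel gripper is mounted at the origin on the work surface. World frame = base frame: x ahead of the robot, y to its left, z up, the work surface at z = 0. Lengths are in mm, angles in degrees, forces in N, time in s.
With the tool pointing down it reaches from about 300 to 850 mm from the base axis. Payload 4.2 kg.
Tool frame: the origin (TCP) lies on the centre line of the jaws, within the pads' length; the fingertips stand 11 mm ahead of it and the grasp point (between the pads) lies 8 mm behind it; z points along the fingers, y is the direction in which the jaws open and shut (so a half turn about z gives the same grasp; the last joint's range is limited). The gripper opens to 91 mm and grips with 3 to 60 N. Pads are 32 mm wide; open, the fingers measure 118 mm over their backs; the gripper's body (76 mm by 178 mm) begins 60 mm behind the grasp point.
Start: joints at [-78.209, 18.312, 89.639, -0, 72.044, -1.146], TCP at [128.736, -560.419, 224.976] pointing down, gripper open.
Joint ranges: [-177.97, 177.97], [-48.28, 115.42], [12.27, 149.76], [-77.06, 257.06], [2.81, 150.46], [-146.56, 146.56]. Speed limits (degrees/s): [147.25, 147.25, 180, 180, 180, 180].

### API

Orientations are given as [roll, pitch, yaw] about the fixed x, y, z axes, in that order (R = Rz(yaw) Ry(pitch) Rx(roll)).
In Python, from workcell import env, grab_frame gives the robot as it stands. The module is installed in compiled form; this text tells all that it offers.
- The arm moves only by the tool arm_command, never from a script. Its argument "series" is one flat list of numbers, 6 for each row, row after row: the shift along the world's x, y, z each as a share of 400 mm, from -1 to 1, then the turn, a rotation vector about the world's x, y, z each as a share of 45 degrees, from -1 to 1. A call has 1 to 20 rows; each row shifts and turns the commanded pose from where the row before left it; what a row does not reach is not made up. A row lasts 1/12 s, in which the tool goes at most 41.7 mm and 7.16 degrees, less where a joint would pass 70% of its speed; a pose out of reach is approached as far as the arm can. A call with a number of a shift or a turn outside -1 to 1 is refused whole. A call with a gripper value outside its range is refused whole. "hand" is the opening, from 0 (shut) to 1 (fully open), set as the call begins (left out, the last holds). The fingers move at their own pace and stop on an object; "newtons" is the grip in N (left out, the last holds). Time passes only in rows, so rows that do not move let the fingers close. It gives the time, the measured TCP pose, the force and the opening at its end, in the units of the state.
- env.state(): the state, without advancing time (a new reading comes with each control period).
- grab_frame(name): name is "scene" or "top"; returns a dict with "frame" (400x640x3 uint8, red, green, blue), "intrinsics" (3x3 intrinsics, pixels), "R" (3x3) and "t" (3): a world point X has camera coordinates R X + t. Camera axes: x right, y down, z forward; pixel columns grow to the right and rows downward; lengths in mm; the calibration is good to about 2 mm. A picture is of the moment at which its call begins. There is no depth.
- env.job_done(): hands the job in, once; it reports no verdict.
The state is a dict: "time_s": time; "qpos": joint angles; "qvel": joint speeds; "effort": joint torques, N m; "ee_pos": TCP position; "ee_rot": TCP orientation; "force": force on the tool from outside, world axes, zero at the start; "torque": the same for the moment, N m; "gripper_width": finger opening in mm.
Only numpy, scipy, OpenCV 4.12 (cv2) and the standard library are available. Lean on these libraries where they do the work, as an engineer would, in place of code of your own. Each camera call takes 0.05 s, during which the arm holds its last target.

### The job

Push the three-port intake flange along the fixture plate until it is seated ready for clamping: one long edge against both back stops and one short end against the end stop. Slide it flat on the plate by pushing, never lift it, do not disturb the other parts lying around, and leave it resting there.

Things in the scene. Friction and masses are not known exactly. Their poses are not given: they have to be found in the camera images.
- fixture: Heavy dark steel fixture plate, fixed, 400 (x) x 450 (y) x 25 mm thick, with a 50 mm grid of 16 mm holes (only drawn: the top is flat to slide on). Origin at the centre of its underside, on the bench; top face 25 mm above. Its own x points away from the robot, y to the left; it stands turned up to 0.2 rad.
- stop_left (a point): Left back stop: bare steel round stop, 25 mm diameter, 30 mm high, fixed in the plate at x +100, y +75 mm of the plate's frame. The point is the centre of its foot, at plate-top height. The flange seats on the side of it that faces the robot.
- stop_right (a point): Right back stop: the same, at x +100, y -75 mm of the plate's frame.
- end_stop: End stop: third identical round stop (25 mm diameter, 30 mm high, fixed); origin at the centre of its foot, at plate-top height. Stands at x +50 and either y +125 or y -125 mm of the plate's frame (a flush plug without height fills the other hole). The seated flange lies between it and the plate's middle, centred near x +40, y 0 mm, its long side along the plate's y.
- flange: Workpiece: bare aluminium flange, 225 (own x) x 95 (own y) x 12 mm, three 44 mm round through ports at x -75, 0, +75 mm. Origin: centre of its underside. Loose, 0.35 to 0.7 kg, slides with 1 to 5 N (more at first touch); either long edge may go to the back stops. Starts on the robot's side of the stops, up to 0.45 rad askew, at times in front of the end stop: then slide it sideways past first.
- small_flange: Bystander: two-port aluminium flange, 140 x 80 x 12 mm, lying on the bench left of the plate. Origin at the centre of its underside.
- sprocket: Bystander: dark toothed camshaft sprocket, about 120 mm diameter, 24 mm thick (hub to 29 mm), lying on the bench right of the plate. Origin at the centre of its underside.
- socket: Bystander: steel wrench socket, 32 mm diameter, 38 mm high, standing on the plate behind the back stops. Origin at the centre of its foot.
- tappet: Bystander: steel bucket tappet, 32 mm diameter, 26 mm high, standing on the plate behind the back stops. Origin at the centre of its foot.

How it is judged (in metres and radians):
At the end, for the whole second after the job is handed in: The three-port flange lies flat and still on the fixture plate, its long edge within 2 mm of touching both back stops and its short end within 2 mm of touching the end stop (y of stop_left in the frame of flange between -0.062 and 0.062 m and y of stop_right in the frame of flange between -0.062 and 0.062 m and x of stop_left in the frame of flange between -0.11 and 0.11 m and x of stop_right in the frame of flange between -0.11 and 0.11 m and x of end_stop in the frame of flange between -0.127 and 0.127 m and y of end_stop in the frame of flange between -0.045 and 0.045 m and height (world z) of flange between 0.022 and 0.028 m and angle between flange's own z axis and vertical below 0.03 rad and linear speed of flange below 0.005 m/s).
It fails at once if the flange is lifted (more than 8 mm off the plate) or tipped up (more than 0.15 rad) (height (world z) of flange above 0.033 m or angle between flange's own z axis and vertical above 0.15 rad).
It fails at once if the flange is pushed off the plate (height (world z) of flange below 0.015 m).
It fails at once if a bystander (small flange, sprocket, socket or tappet) is moved more than 10 mm (distance of any of small_flange, sprocket, socket, tappet from where it was at the start of the episode above 0.01 m).
It also fails if it takes over 67 s, if anything falls off the work surface, if the arm or the gripper's body presses on something with over 40 N, if the wrist force passes 120 N, or if a joint passes its speed limit or range.

## Working session

There is one attempt and no reset: what is moved stays moved. The work goes in short steps, Python scripts to look and compute and a tool call to move; the robot and the scene stay as the last step left them, time stands still between calls to the robot, and variables do not carry over. Pictures are saved under pics/ and viewed, and the job is handed in when it is done.

Besides the shell and the picture viewer there is one more tool, called after "Call:" as name(argument=value, ...), one argument or row to a line, values as JSON. arm_command: Moves the arm, as the interface text tells. Shift numbers are shares of 400 mm and turn numbers shares of 45 degrees, none past 1 either way. Its arguments: {"type":"object","properties":{"series":{"type":"array"},"hand":{"type":"number"},"newtons":{"type":"number"}},"required":["series"]}

```bash
mkdir -p pics
python3 - <<'E'
from workcell import env, grab_frame
import cv2,numpy as np
for n in ("scene","top"):
    d=grab_frame(n); cv2.imwrite(f"pics/{n}0.png",d["frame"][:,:,::-1]); np.savez(f"{n}_cal.npz",K=d["intrinsics"],R=d["R"],t=d["t"])
    print(n,np.round(d["intrinsics"],1).tolist(),np.round(d["R"],3).tolist(),np.round(d["t"],1).tolist())
print(env.state())
E
```

```text
scene [[377.5, 0.0, 319.0], [0.0, 377.5, 193.5], [0.0, 0.0, 1.0]] [[0.15, 0.989, 0.012], [0.842, -0.121, -0.526], [-0.519, 0.089, -0.85]] [-96.3, -510.6, 1410.7]
top [[474.8, 0.0, 323.3], [0.0, 474.8, 196.2], [0.0, 0.0, 1.0]] [[0.022, -1.0, 0.001], [-0.994, -0.022, -0.107], [0.107, 0.001, -0.994]] [-23.2, 632.8, 1496.1]
{'time_s': 0.1, 'qpos': array([-7.82071636e+01,  1.83481758e+01,  8.96958151e+01,  1.52414821e-04,
        7.20452139e+01, -1.14525236e+00]), 'qvel': array([ 0.12027481, -0.10510194, -0.18772905,  0.02896514, -0.00668406,
        0.01216553]), 'effort': array([ 3.05548801e-04, -4.13333058e+01, -2.32509506e+01,  7.28741311e-02,
        4.22717992e-02, -5.10437235e-05]), 'ee_pos': array([ 128.66533153, -559.99761261,  224.2267666 ]), 'ee_rot': array([-1.79910816e+02, -1.92783220e-03,  1.29380402e+01]), 'force': array([0.28021061, 0.91445542, 0.56685638]), 'torque': array([ 0.0029637 ,  0.03436255, -0.02103043]), 'gripper_width': 91.2033144402602}
```

View pics/scene0.png

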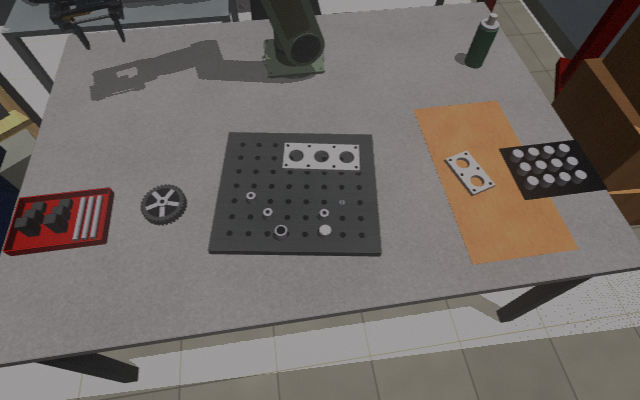

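View pics/top0.png

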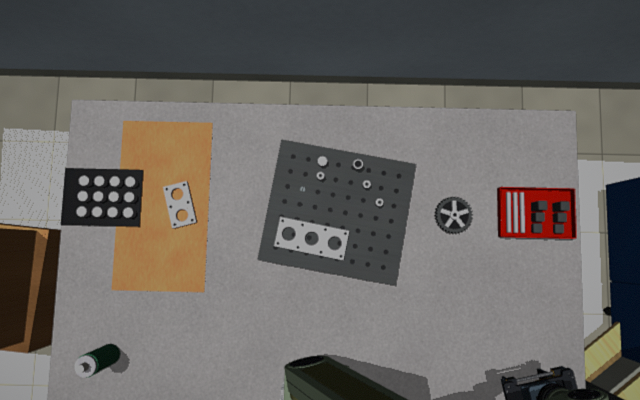

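The top view shows the stops at about (320,175) and (367,184), with the end stop on the right at (379,202) and the plug at (302,189). The flange is centred at about (311,239). Next I'll measure these.

```bash
cat > h.py <<'E'
import numpy as np,cv2
from workcell import env,grab_frame
def ray(d,uv,z):
    uv=np.atleast_2d(np.array(uv,float)); K,R,t=d["intrinsics"],d["R"],d["t"]
    c=-R.T@t; v=np.c_[uv,np.ones(len(uv))]@np.linalg.inv(K).T@R
    s=(z-c[2])/v[:,2]; return (c+s[:,None]*v)[:,:2]
def proj(d,X):
    X=np.atleast_2d(np.array(X,float)); p=(X@d["R"].T+d["t"])@d["intrinsics"].T; return p[:,:2]/p[:,2:]
def flange(d,thr,near=None):
    g=cv2.cvtColor(d["frame"],cv2.COLOR_RGB2GRAY); g=cv2.resize(g,None,fx=4,fy=4,interpolation=cv2.INTER_CUBIC)
    m=(g>thr).astype(np.uint8)
    cs,_=cv2.findContours(m,cv2.RETR_EXTERNAL,cv2.CHAIN_APPROX_NONE)
    best=[]
    for c in cs:
        uv=(c[:,0].astype(float)+.5)/4-.5
        P=ray(d,uv,37.).astype(np.float32)
        (x,y),(w,h),a=cv2.minAreaRect(P)
        if w<h: w,h=h,w;a+=90
        best.append((x,y,w,h,(a+90)%180-90,len(c)))
    return best
E
python3 - <<'E'
from h import *
d=grab_frame("top")
g=cv2.cvtColor(d["frame"],cv2.COLOR_RGB2GRAY)
print(g[150:160,290:300].mean(),g[120,250],g[239,280:350:3])
for n in("top","scene"):
  d=grab_frame(n)
  for thr in (110,130,150):
    for b in flange(d,thr):
        if 150<b[2]<300 and 70<b[3]<130 : print(n,thr,np.round(b,1))
  # plate: dark mask
  g=cv2.cvtColor(d["frame"],cv2.COLOR_RGB2GRAY)
  G=cv2.resize(g,None,fx=4,fy=4,interpolation=cv2.INTER_CUBIC)
  for thr in (85,100):
    m=cv2.morphologyEx((G<thr).astype(np.uint8),cv2.MORPH_OPEN,np.ones((5,5)))
    cs,_=cv2.findContours(m,cv2.RETR_EXTERNAL,cv2.CHAIN_APPROX_NONE)
    for c in cs:
      if cv2.contourArea(c)<80000: continue
      P=ray(d,(c[:,0]+.5)/4-.5,25.).astype(np.float32)
      r=cv2.minAreaRect(P)
      if 350<r[1][0]<520: print(n,thr,"plate",np.round(r[0],1),np.round(r[1],1),r[2])
  # small bright blobs on plate
  for b in flange(d,120):
      if 10<b[2]<60 and 250<b[0]<800 and -300<b[1]<250: print("blob",np.round(b,1), proj(d,[[b[0],b[1],37]]).round(1))
  x0,y0,x1,y1=(250,130,430,295) if n=="top" else (200,120,390,265)
  cv2.imwrite(f"pics/{n}_zoom.png",cv2.resize(d["frame"][y0:y1,x0:x1,::-1],None,fx=4.1 if n=="scene" else 3.6,fy=4.1 if n=="scene" else 3.6,interpolation=cv2.INTER_CUBIC))
E
```

```text
65.15 138 [164 157  87  71 120 166 164 164 144  56  55  68  65 166 164 164 137  67
  70  68 120 164 162  67]
top 110 [ 902.1 -978.5  212.6  129.5    0.   804. ]
top 150 [498.   26.3 222.7  93.   79.7 765. ]
top 85 plate [316.9 925.7] [389.  195.9] 1.6233243942260742
top 85 plate [ 243.5 -846.4] [447.7 977. ] 50.47196578979492
top 85 plate [586.2 -55.9] [449.8 400.5] 80.71836853027344
top 100 plate [324.2 929.6] [404.5 198.5] 0.5481919050216675
top 100 plate [ 243.1 -846.4] [449.7 978.8] 50.42804718017578
top 100 plate [586. -56.] [452. 403.] 80.75126647949219
scene 130 [500.   26.9 224.1  93.3  79.7 791. ]
scene 150 [1025.   152.1  203.4   71.7  -89.9  942. ]
scene 150 [1024.8  357.4  203.5   71.3  -89.9  896. ]
scene 150 [1013.5  564.5  203.    93.6   89.9  999. ]
scene 150 [500.1  26.9 221.1  91.2  79.7 979. ]
scene 150 [ -89.1 -846.   259.5  116.6   33.1  859. ]
scene 85 plate [595.2 -55.1] [449.  409.2] 80.78997802734375
scene 85 plate [253.7 965.1] [ 449.8 1215.9] 57.11444854736328
scene 100 plate [595.  -55.4] [451.3 410.9] 80.7825698852539
scene 100 plate [253.8 964.4] [ 450.8 1216.7] 57.11442184448242
```

Measured values:

| Item | Centre (world, mm) | Yaw | In plate frame (mm) |
|---|---|---|---|
| Plate | (586, -56) | -9.27° | – |
| Flange | about (499, 26.5) | about -10.3° | about (-99, +67) |
| Seated target | – | – | (40, 0) |

The end stop is at y -125. I'll go behind the flange with the fingers open and make a two-point push.

Call:
arm_command(
  series=[0.0365, 0.0749, 0, 0, 0, -0.0247, 0.0365, 0.0749, 0, 0, 0, -0.0247, 0.0365, 0.0749, 0, 0, 0, -0.0247, 0.0365, 0.0749, 0, 0, 0, -0.0247, 0.0365, 0.0749, 0, 0, 0, -0.0247, 0.0365, 0.0749, 0, 0, 0, -0.0247, 0.0365, 0.0749, 0, 0, 0, -0.0247, 0.0365, 0.0749, 0, 0, 0, -0.0247, 0.0365, 0.0749, 0, 0, 0, -0.0247, 0.0365, 0.0749, 0, 0, 0, -0.0247, 0.0365, 0.0749, 0, 0, 0, -0.0247, 0.0365, 0.0749, 0, 0, 0, -0.0247, 0.0365, 0.0749, 0, 0, 0, -0.0247, 0.0365, 0.0749, 0, 0, 0, -0.0247, 0.0365, 0.0749, 0, 0, 0, -0.0247, 0.0365, 0.0749, 0, 0, 0, -0.0247, 0.0365, 0.0749, 0, 0, 0, -0.0247, 0.0365, 0.0749, 0, 0, 0, -0.0247, 0.0365, 0.0749, 0, 0, 0, -0.0247, 0.0365, 0.0749, 0, 0, 0, -0.0247],
  hand=1,
)

```text
time_s: 1.92
ee_pos: [421.1, 40.5, 225.1]
ee_rot: [180.0, -0.0, -9.3]
force: [-0.4, -1.0, -0.0]
gripper_width: 91.3
```

Call:
arm_command(
  series=[0, 0, 0, 0, 0, 0, 0, 0, 0, 0, 0, 0, 0, 0, 0, 0, 0, 0],
)

```text
time_s: 2.17
ee_pos: [420.2, 38.5, 224.7]
ee_rot: [180.0, 0.1, -9.3]
force: [-0.5, 0.0, -0.4]
gripper_width: 91.1
```

Call:
arm_command(
  series=[0, 0, -0.05, 0, 0, 0, 0, 0, -0.05, 0, 0, 0, 0, 0, -0.05, 0, 0, 0, 0, 0, -0.05, 0, 0, 0, 0, 0, -0.05, 0, 0, 0, 0, 0, -0.05, 0, 0, 0, 0, 0, -0.05, 0, 0, 0, 0, 0, -0.04, 0, 0, 0, 0, 0, -0.03, 0, 0, 0, 0, 0, -0.02, 0, 0, 0, 0, 0, -0.0125, 0, 0, 0, 0, 0, -0.01, 0, 0, 0, 0, 0, 0, 0, 0, 0, 0, 0, 0, 0, 0, 0],
)

```text
time_s: 3.33
ee_pos: [421.0, 38.6, 40.3]
ee_rot: [-180.0, -0.0, -9.3]
force: [0.6, -0.8, 1.1]
gripper_width: 91.4
```

Run:
```python
from h import *
print(env.state()["ee_pos"],env.state()["ee_rot"])
d=grab_frame("scene")
cv2.imwrite("pics/s1.png",cv2.resize(d["frame"][90:270,190:400,::-1],None,fx=3.3,fy=3.3,interpolation=cv2.INTER_CUBIC))
```

```text
[421.02488519  38.57601293  40.34984369] [-1.79995861e+02 -4.39609261e-02 -9.31502625e+00]
```

View pics/s1.png

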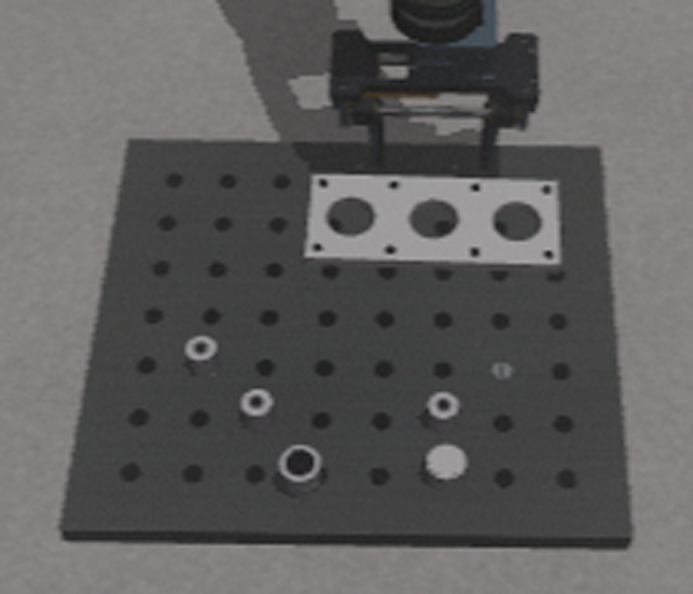

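The fingers are centred behind the flange (crop px 380 and 490, y 165), and the path to the stops is clear. I'll push along plate x.

Call:
arm_command(
  series=[0.0123, -0.002, 0, 0, 0, 0, 0.0123, -0.002, 0, 0, 0, 0, 0.0123, -0.002, 0, 0, 0, 0, 0.0123, -0.002, 0, 0, 0, 0, 0.0123, -0.002, 0, 0, 0, 0, 0.0123, -0.002, 0, 0, 0, 0, 0.0123, -0.002, 0, 0, 0, 0, 0.0123, -0.002, 0, 0, 0, 0, 0.0123, -0.002, 0, 0, 0, 0, 0.0123, -0.002, 0, 0, 0, 0, 0.0123, -0.002, 0, 0, 0, 0, 0.0123, -0.002, 0, 0, 0, 0, 0.0123, -0.002, 0, 0, 0, 0, 0.0123, -0.002, 0, 0, 0, 0, 0.0123, -0.002, 0, 0, 0, 0, 0.0123, -0.002, 0, 0, 0, 0, 0.0123, -0.002, 0, 0, 0, 0, 0.0123, -0.002, 0, 0, 0, 0, 0.0123, -0.002, 0, 0, 0, 0, 0.0123, -0.002, 0, 0, 0, 0],
)

```text
time_s: 5.05
ee_pos: [517.1, 22.9, 39.7]
ee_rot: [180.0, 0.3, -9.3]
force: [-6.1, 1.3, 4.8]
gripper_width: 91.2
```

Call:
arm_command(
  series=[0.0123, -0.002, 0, 0, 0, 0, 0.0123, -0.002, 0, 0, 0, 0, 0.0123, -0.002, 0, 0, 0, 0, 0.0123, -0.002, 0, 0, 0, 0, 0.0123, -0.002, 0, 0, 0, 0, 0.0123, -0.002, 0, 0, 0, 0, 0, 0, 0, 0, 0, 0],
)

```text
time_s: 5.63
ee_pos: [548.7, 17.9, 39.7]
ee_rot: [180.0, 0.1, -9.3]
force: [-1.7, 0.1, 1.9]
gripper_width: 91.1
```

```bash
cat >> h.py <<'E'
C=np.array([586.,-56.]);A=np.radians(-9.27);RP=np.array([[np.cos(A),-np.sin(A)],[np.sin(A),np.cos(A)]])
def toplate(p): return (np.asarray(p)-C)@RP
def look(name,thr={"top":150,"scene":135}):
    for n in ("scene","top"):
        d=grab_frame(n)
        for b in flange(d,thr[n]):
            if 190<b[2]<260 and 70<b[3]<130 and 350<b[0]<800 and abs(b[1])<250: print(n,np.round(b[:5],1),"plate",toplate(b[:2]).round(1),"yaw rel",round(b[4]-80.73,2))
        x0,y0,x1,y1=(250,130,430,295) if n=="top" else (190,90,400,270)
        cv2.imwrite(f"pics/{name}_{n}.png",cv2.resize(d["frame"][y0:y1,x0:x1,::-1],None,fx=3.3,fy=3.3,interpolation=cv2.INTER_CUBIC))
    s=env.state();print("tcp",s["ee_pos"].round(1),"plate",toplate(s["ee_pos"][:2]).round(1),"F",s["force"].round(1),"t",s["time_s"])
E
python3 -c "
from h import *
look('a')"
```

```text
scene [613.2   9.3 223.7  93.3  80.7] plate [16.3 68.8] yaw rel -0.0
top [611.5   8.3 223.2  93.2  80.6] plate [14.8 67.6] yaw rel -0.1
tcp [548.7  17.9  39.7] plate [-48.7  66.9] F [-0.8  0.  -0.5] t 5.7333
```

View pics/a_scene.png

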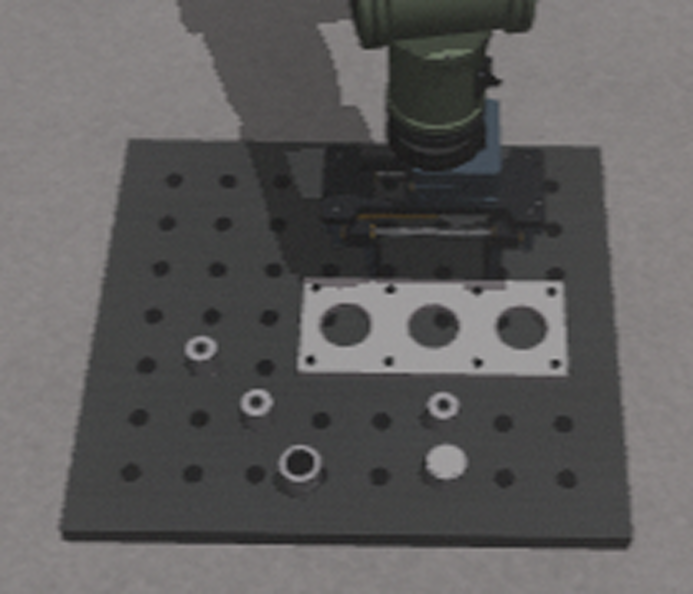

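It's square at about (15.5, 68). I'll push forward 22 mm more, then back off and go to its left end.

Call:
arm_command(
  series=[0.0123, -0.002, 0, 0, 0, 0, 0.0123, -0.002, 0, 0, 0, 0, 0.0123, -0.002, 0, 0, 0, 0, 0.0099, -0.0016, 0, 0, 0, 0, 0.0074, -0.0012, 0, 0, 0, 0, 0, 0, 0, 0, 0, 0, 0, 0, 0, 0, 0, 0, -0.0123, 0.002, 0, 0, 0, 0, -0.0247, 0.004, 0, 0, 0, 0, -0.037, 0.006, 0, 0, 0, 0, -0.0247, 0.004, 0, 0, 0, 0],
)

```text
time_s: 6.65
ee_pos: [528.8, 21.1, 39.9]
ee_rot: [180.0, 0.1, -9.3]
force: [0.3, 0.3, -0.2]
gripper_width: 91.1
```

```bash
python3 -c "
from h import *
look('b')
g=np.array([38,220.])@RP.T+C; s=env.state(); print(g,g-s['ee_pos'][:2],(g-s['ee_pos'][:2])/400)"
```

```text
scene [645.2   4.3 223.7 111.9  80.7] plate [48.7 69. ] yaw rel -0.02
top [634.    4.8 223.2  93.5  80.6] plate [37.6 67.7] yaw rel -0.1
tcp [528.4  21.1  40. ] plate [-69.3  66.8] F [-0.   0.6  0.2] t 6.75
[658.94288563 155.00553414] [130.58892444 133.8625083 ] [0.32647231 0.33465627]
```

Call:
arm_command(
  series=[0, 0, 0.07, 0, 0, 0, 0, 0, 0.07, 0, 0, 0, 0, 0, 0.07, 0, 0, 0, 0, 0, 0.04, 0, 0, 0, 0.04, 0.041, 0, 0, 0, 0, 0.04, 0.041, 0, 0, 0, 0, 0.04, 0.041, 0, 0, 0, 0, 0.04, 0.041, 0, 0, 0, 0, 0.04, 0.041, 0, 0, 0, 0, 0.04, 0.041, 0, 0, 0, 0, 0.04, 0.041, 0, 0, 0, 0, 0.0465, 0.0477, 0, 0, 0, 0, 0, 0, 0, 0, 0, 0, 0, 0, 0, 0, 0, 0],
  hand=0,
  newtons=10,
)

```text
time_s: 7.92
ee_pos: [662.1, 155.5, 139.5]
ee_rot: [180.0, -0.0, -9.2]
force: [-0.2, -0.3, -0.4]
gripper_width: 1.4
```

Call:
arm_command(
  series=[0, 0, -0.06, 0, 0, 0, 0, 0, -0.06, 0, 0, 0, 0, 0, -0.05, 0, 0, 0, 0, 0, -0.04, 0, 0, 0, 0, 0, -0.025, 0, 0, 0, 0, 0, -0.015, 0, 0, 0, 0, 0, 0, 0, 0, 0, 0, 0, 0, 0, 0, 0],
)

```text
time_s: 8.58
ee_pos: [661.8, 154.5, 40.7]
ee_rot: [-180.0, -0.1, -9.3]
force: [-0.1, 0.2, 1.0]
gripper_width: 0.8
```

```bash
python3 -c "
from h import *
look('c');print(env.state()['gripper_width'])"
```

```text
scene [645.5   4.1 224.5 112.5  80.3] plate [49.1 69. ] yaw rel -0.48
tcp [662.3 154.8  41.4] plate [ 41.3 220.3] F [ 0.2  0.2 -0.6] t 8.6833
0.6821394168251509
```

View pics/c_scene.png

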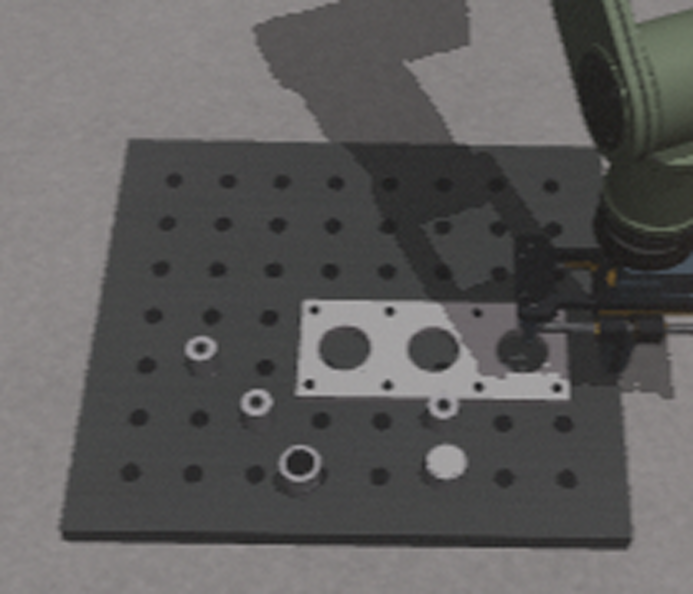

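Call:
arm_command(
  series=[-0.0017, -0.0104, 0, 0, 0, 0, -0.0017, -0.0104, 0, 0, 0, 0, -0.0017, -0.0104, 0, 0, 0, 0, -0.0017, -0.0104, 0, 0, 0, 0, -0.0017, -0.0104, 0, 0, 0, 0, -0.0017, -0.0104, 0, 0, 0, 0, -0.0017, -0.0104, 0, 0, 0, 0, -0.0017, -0.0104, 0, 0, 0, 0, -0.0017, -0.0104, 0, 0, 0, 0, -0.0017, -0.0104, 0, 0, 0, 0, -0.0017, -0.0104, 0, 0, 0, 0, -0.0017, -0.0104, 0, 0, 0, 0, -0.0017, -0.0104, 0, 0, 0, 0, -0.0017, -0.0104, 0, 0, 0, 0, -0.0017, -0.0104, 0, 0, 0, 0, -0.0017, -0.0104, 0, 0, 0, 0, -0.0017, -0.0104, 0, 0, 0, 0, -0.0017, -0.0104, 0, 0, 0, 0, -0.0017, -0.0104, 0, 0, 0, 0],
)

```text
time_s: 10.27
ee_pos: [648.5, 75.3, 40.0]
ee_rot: [180.0, 0.0, -9.3]
force: [1.6, 3.0, 1.0]
gripper_width: 0.6
```

```bash
python3 -c "
from h import *
look('d')"
```

```text
scene [637.2 -46.7 223.7 112.5  80.6] plate [49.  17.4] yaw rel -0.13
tcp [648.3  74.6  40. ] plate [ 40.5 138.9] F [ 0.3 -0.2 -0.8] t 10.3667
```

View pics/d_scene.png

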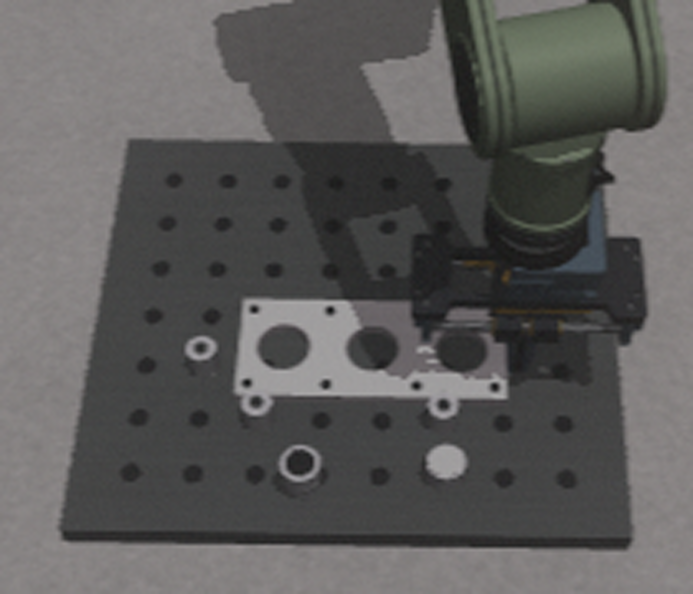

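It's sliding squarely along the stops, with about 16 mm left to the end stop. I'll close in with force checks.

Call:
arm_command(
  series=[-0.0016, -0.0099, 0, 0, 0, 0, -0.0016, -0.0099, 0, 0, 0, 0, -0.0012, -0.0074, 0, 0, 0, 0, -0.0008, -0.0049, 0, 0, 0, 0],
)

```text
time_s: 10.7
ee_pos: [646.4, 62.5, 40.0]
ee_rot: [180.0, 0.0, -9.3]
force: [0.4, 2.9, -0.1]
gripper_width: 0.4
```

Call:
arm_command(
  series=[-0.0004, -0.0025, 0, 0, 0, 0, -0.0004, -0.0025, 0, 0, 0, 0, -0.0004, -0.0025, 0, 0, 0, 0],
)

```text
time_s: 10.95
ee_pos: [646.0, 60.2, 40.0]
ee_rot: [-180.0, 0.0, -9.3]
force: [1.1, 7.0, -0.9]
gripper_width: 0.5
```

Call:
arm_command(
  series=[-0.0004, -0.0025, 0, 0, 0, 0, -0.0004, -0.0025, 0, 0, 0, 0],
)

```text
time_s: 11.12
ee_pos: [646.0, 60.0, 40.0]
ee_rot: [-179.8, -0.0, -9.4]
force: [0.4, 11.0, -1.3]
gripper_width: 0.2
```

The force has risen to 11 N and the motion has stalled, so it's on the end stop. I'll back off, lift and look.

Call:
arm_command(
  series=[0, 0, 0, 0, 0, 0, 0.0016, 0.0099, 0, 0, 0, 0, 0.0048, 0.0296, 0, 0, 0, 0, 0.0064, 0.0395, 0, 0, 0, 0, 0, 0, 0.06, 0, 0, 0, 0, 0, 0.08, 0, 0, 0, 0, 0, 0.08, 0, 0, 0, 0, 0, 0.04, 0, 0, 0, -0.08, -0.005, 0, 0, 0, 0, -0.08, -0.005, 0, 0, 0, 0, -0.08, -0.01, 0, 0, 0, 0, -0.08, -0.01, 0, 0, 0, 0, 0, 0, 0, 0, 0, 0],
  hand=1,
)

```text
time_s: 12.2
ee_pos: [515.5, 76.6, 143.3]
ee_rot: [179.8, 0.5, -9.2]
force: [-0.2, -0.4, 0.4]
gripper_width: 84.3
```

```bash
python3 -c "
from h import *
look('e')
g=np.array([-55,0.])@RP.T+C; s=env.state(); print(g,g-s['ee_pos'][:2],(g-s['ee_pos'][:2])/400)"
```

```text
scene [634.4 -62.3 223.9 112.1  80.9] plate [48.8  1.6] yaw rel 0.14
top [623.  -61.2 223.5  93.3  80.6] plate [37.4  0.8] yaw rel -0.09
tcp [522.2  77.4 144.5] plate [-84.4 121.4] F [ 0.4 -0.   0.1] t 12.3
[531.71828918 -47.14021046] [   9.50642723 -124.57343277] [ 0.02376607 -0.31143358]
```

View pics/e_scene.png

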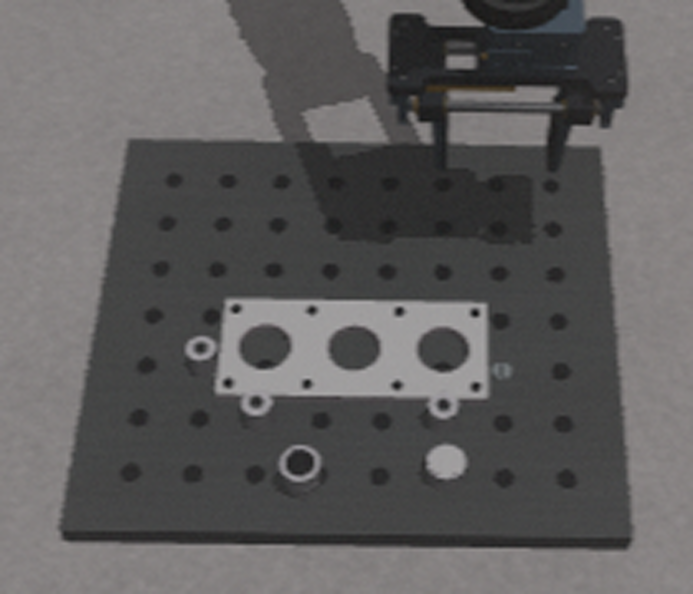

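The flange reads (37.4, 0.8) and square. One last forward push, centred on y=0.

Call:
arm_command(
  series=[0, -0.06, 0, 0, 0, 0, 0, -0.06, 0, 0, 0, 0, 0, -0.06, 0, 0, 0, 0, 0, -0.06, 0, 0, 0, 0, 0, -0.067, 0, 0, 0, 0, 0, 0, -0.06, 0, 0, 0, 0, 0, -0.06, 0, 0, 0, 0, 0, -0.06, 0, 0, 0, 0, 0, -0.04, 0, 0, 0, 0, 0, -0.025, 0, 0, 0, 0, 0, -0.015, 0, 0, 0, 0, 0, 0, 0, 0, 0, 0, 0, 0, 0, 0, 0],
)

```text
time_s: 13.38
ee_pos: [523.9, -45.4, 40.4]
ee_rot: [180.0, -0.1, -9.3]
force: [0.3, -0.2, 0.1]
gripper_width: 91.0
```

```bash
python3 -c "
from h import *
look('f')"
```

```text
scene [634.4 -62.1 223.4 112.1  80.9] plate [48.8  1.8] yaw rel 0.15
top [623.2 -61.3 223.3  92.9  80.6] plate [37.6  0.7] yaw rel -0.09
tcp [523.9 -45.4  41. ] plate [-63.    0.5] F [-0.6 -0.1  0.1] t 13.4833
```

Call:
arm_command(
  series=[0.0197, -0.0032, 0, 0, 0, 0, 0.0197, -0.0032, 0, 0, 0, 0, 0.0148, -0.0024, 0, 0, 0, 0, 0.0123, -0.002, 0, 0, 0, 0, 0.0099, -0.0016, 0, 0, 0, 0, 0.0062, -0.001, 0, 0, 0, 0, 0.0025, -0.0004, 0, 0, 0, 0, 0.0025, -0.0004, 0, 0, 0, 0],
)

```text
time_s: 14.15
ee_pos: [557.7, -51.0, 39.8]
ee_rot: [180.0, 0.0, -9.3]
force: [-0.5, -0.8, -0.3]
gripper_width: 91.5
```

Call:
arm_command(
  series=[0.0025, -0.0004, 0, 0, 0, 0, 0.0025, -0.0004, 0, 0, 0, 0, 0, 0, 0, 0, 0, 0],
)

```text
time_s: 14.4
ee_pos: [559.9, -51.3, 40.0]
ee_rot: [180.0, -0.0, -9.3]
force: [-0.8, 0.4, -0.6]
gripper_width: 91.2
```

Call:
arm_command(
  series=[0.0025, -0.0004, 0, 0, 0, 0, 0.0025, -0.0004, 0, 0, 0, 0, 0, 0, 0, 0, 0, 0],
)

```text
time_s: 14.65
ee_pos: [560.8, -51.5, 39.9]
ee_rot: [180.0, 0.1, -9.3]
force: [-2.6, 0.7, 1.9]
gripper_width: 91.2
```

Call:
arm_command(
  series=[0.0025, -0.0004, 0, 0, 0, 0, 0.0025, -0.0004, 0, 0, 0, 0, 0, 0, 0, 0, 0, 0],
)

```text
time_s: 14.9
ee_pos: [560.9, -51.5, 39.8]
ee_rot: [180.0, 0.4, -9.3]
force: [-7.9, 1.0, 6.5]
gripper_width: 91.1
```

Call:
arm_command(
  series=[0.0025, -0.0004, 0, 0, 0, 0, 0.0025, -0.0004, 0, 0, 0, 0, 0, 0, 0, 0, 0, 0],
)

```text
time_s: 15.15
ee_pos: [564.4, -52.1, 39.8]
ee_rot: [180.0, 0.2, -9.3]
force: [-3.4, 1.0, 2.9]
gripper_width: 91.2
```

Call:
arm_command(
  series=[0.0025, -0.0004, 0, 0, 0, 0, 0.0025, -0.0004, 0, 0, 0, 0, 0, 0, 0, 0, 0, 0],
)

```text
time_s: 15.4
ee_pos: [564.9, -52.1, 39.8]
ee_rot: [180.0, 0.4, -9.3]
force: [-9.3, 2.8, 6.9]
gripper_width: 90.8
```

```bash
python3 -c "
from h import *
look('g')"
```

```text
scene [636.6 -62.5 223.4 107.7  80.9] plate [51.   1.8] yaw rel 0.15
top [627.  -61.8 223.3  93.3  80.6] plate [41.4  0.9] yaw rel -0.08
tcp [564.9 -52.1  39.8] plate [-21.5   0.4] F [-8.6  1.3  6.4] t 15.5
```

Call:
arm_command(
  series=[0.0025, -0.0004, 0, 0, 0, 0, 0.0025, -0.0004, 0, 0, 0, 0, 0, 0, 0, 0, 0, 0],
)

```text
time_s: 15.75
ee_pos: [565.0, -52.2, 39.8]
ee_rot: [180.0, 0.6, -9.3]
force: [-13.0, 2.9, 10.8]
gripper_width: 91.3
```

Call:
arm_command(
  series=[0.0025, -0.0004, 0, 0, 0, 0, 0, 0, 0, 0, 0, 0],
)

```text
time_s: 15.92
ee_pos: [565.0, -52.2, 39.8]
ee_rot: [180.0, 0.7, -9.3]
force: [-13.9, 3.1, 12.5]
gripper_width: 91.5
```

It's stalled at 14 N, well past the roughly 8 N where it broke loose, so it's on both back stops. I'll retract and check the end contact.

Call:
arm_command(
  series=[-0.0099, 0.0016, 0, 0, 0, 0, -0.0247, 0.004, 0, 0, 0, 0, -0.049, 0.008, 0, 0, 0, 0, -0.03, 0.005, 0, 0, 0, 0, 0, 0, 0.07, 0, 0, 0, 0, 0, 0.08, 0, 0, 0, 0, 0, 0.08, 0, 0, 0, 0, 0, 0.03, 0, 0, 0, 0, 0, 0, 0, 0, 0],
  hand=1,
)

```text
time_s: 16.67
ee_pos: [528.5, -46.0, 147.8]
ee_rot: [-180.0, -0.6, -9.3]
force: [-0.0, -0.0, 0.7]
gripper_width: 91.1
```

```bash
python3 -c "
from h import *
look('h')
g=np.array([652,100.]); s=env.state(); print((g-s['ee_pos'][:2])/400)"
```

```text
scene [636.6 -62.3 223.6 108.6  80.6] plate [50.9  1.9] yaw rel -0.12
top [627.  -61.9 223.2  93.4  80.6] plate [41.4  0.8] yaw rel -0.08
tcp [525.6 -45.7 143.9] plate [-61.3   0.4] F [-0.6  0.4 -0.2] t 16.7667
[0.31602744 0.36433063]
```

View pics/h_top.png

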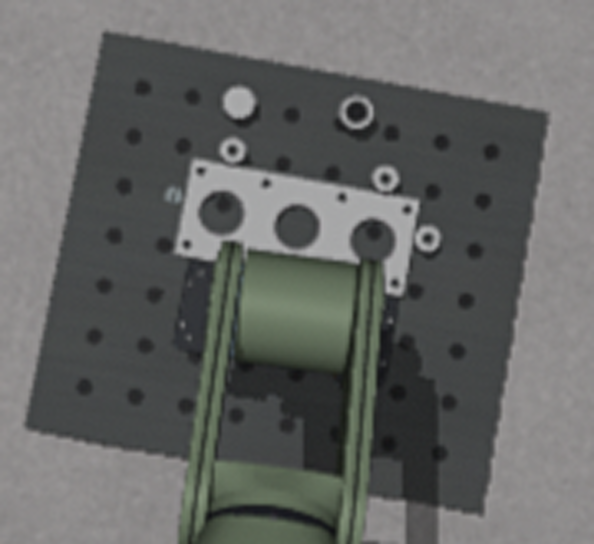

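View pics/h_scene.png

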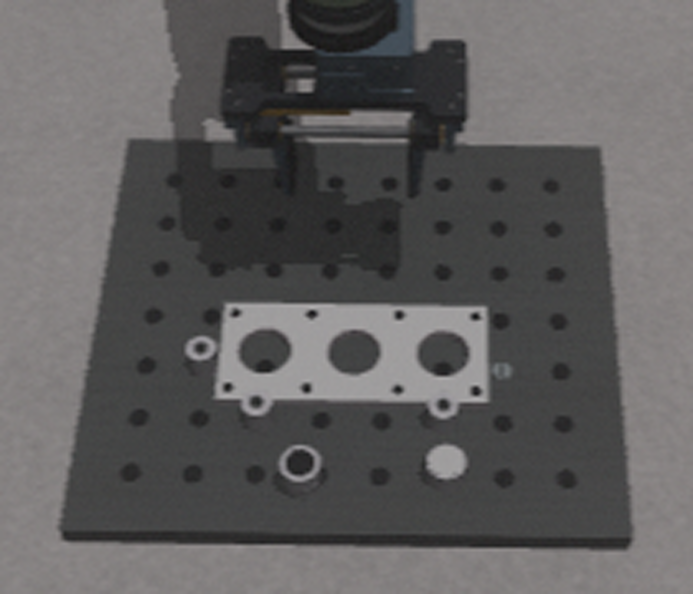

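Visually it's seated. I'll confirm the end contact by pressing again, and compare the stop centres measured in the images with the flange.

Call:
arm_command(
  series=[0.04, 0.046, 0, 0, 0, 0, 0.04, 0.046, 0, 0, 0, 0, 0.04, 0.046, 0, 0, 0, 0, 0.04, 0.046, 0, 0, 0, 0, 0.04, 0.046, 0, 0, 0, 0, 0.04, 0.046, 0, 0, 0, 0, 0.04, 0.046, 0, 0, 0, 0, 0.04, 0.046, 0, 0, 0, 0, 0, 0, 0, 0, 0, 0, 0, 0, -0.06, 0, 0, 0, 0, 0, -0.06, 0, 0, 0, 0, 0, -0.06, 0, 0, 0, 0, 0, -0.04, 0, 0, 0, 0, 0, -0.025, 0, 0, 0, 0, 0, -0.015, 0, 0, 0, 0, 0, 0, 0, 0, 0, 0, 0, 0, 0, 0, 0],
  hand=0,
)

```text
time_s: 18.18
ee_pos: [653.6, 101.4, 40.1]
ee_rot: [180.0, -0.0, -9.3]
force: [0.7, 0.4, 0.6]
gripper_width: 0.3
```

```bash
python3 -c "
from h import *
for n,px in(('top',((232,150),(385.5,178.5),(427,238))),('scene',((443,405),(256,402),(201,348)))):
    d=grab_frame(n); o=np.array((250,130) if n=='top' else (190,90))
    P=ray(d,(np.array(px)+.5)/3.3-.5+o,55.); f=(627,-61.9) if n=='top' else None
    print(n,P.round(1).tolist(),toplate(P).round(1).tolist(), (P-np.array(f))@RP if f else '')
look('i')"
```

```text
top [[698.4, 2.9], [673.9, -145.9], [617.0, -186.5]] [[101.4, 76.2], [101.2, -74.6], [51.7, -123.8]] [[  60.00428824   75.45164557]
 [  59.79402106  -75.378748  ]
 [  10.25434157 -124.62464598]]
scene [[700.9, 3.5], [676.6, -144.7], [619.4, -185.4]] [[103.8, 77.2], [103.7, -72.9], [53.8, -122.4]] 
scene [636.6 -62.5 223.7 108.5  80.6] plate [51.   1.7] yaw rel -0.13
tcp [654.1 101.6  41.2] plate [ 41.8 166.5] F [ 0.5 -0.4  0.6] t 18.3833
```

The stop offsets from the flange centre are 60.0, 59.8 and 124.6 mm, against 60, 60 and 125 ideal. Now a gentle confirming press on the end.

Call:
arm_command(
  series=[-0.0032, -0.0197, 0, 0, 0, 0, -0.0032, -0.0197, 0, 0, 0, 0, -0.0032, -0.0197, 0, 0, 0, 0, -0.0028, -0.0173, 0, 0, 0, 0, -0.0012, -0.0074, 0, 0, 0, 0, -0.0008, -0.0049, 0, 0, 0, 0, -0.0008, -0.0049, 0, 0, 0, 0, -0.0004, -0.0025, 0, 0, 0, 0, 0, 0, 0, 0, 0, 0],
)

```text
time_s: 19.13
ee_pos: [647.1, 63.0, 40.0]
ee_rot: [180.0, 0.0, -9.3]
force: [0.2, 0.6, -0.5]
gripper_width: 0.7
```

Call:
arm_command(
  series=[-0.0004, -0.0025, 0, 0, 0, 0, -0.0004, -0.0025, 0, 0, 0, 0, -0.0004, -0.0025, 0, 0, 0, 0, 0, 0, 0, 0, 0, 0],
)

```text
time_s: 19.47
ee_pos: [646.6, 60.3, 39.9]
ee_rot: [-180.0, 0.0, -9.3]
force: [0.5, 0.7, -0.7]
gripper_width: 0.4
```

Call:
arm_command(
  series=[-0.0004, -0.0025, 0, 0, 0, 0, -0.0004, -0.0025, 0, 0, 0, 0, 0, 0, 0, 0, 0, 0],
)

```text
time_s: 19.72
ee_pos: [646.6, 60.0, 40.0]
ee_rot: [-179.8, -0.0, -9.4]
force: [0.5, 6.6, -1.1]
gripper_width: 0.3
```

Call:
arm_command(
  series=[-0.0004, -0.0025, 0, 0, 0, 0, -0.0004, -0.0025, 0, 0, 0, 0, 0, 0, 0, 0, 0, 0],
)

```text
time_s: 19.97
ee_pos: [646.6, 59.8, 40.0]
ee_rot: [-179.6, -0.0, -9.4]
force: [1.7, 11.8, -1.6]
gripper_width: 0.2
```

Call:
arm_command(
  series=[0.0016, 0.0099, 0, 0, 0, 0, 0.0048, 0.0296, 0, 0, 0, 0, 0.0064, 0.0395, 0, 0, 0, 0, 0, 0, 0.06, 0, 0, 0, 0, 0, 0.08, 0, 0, 0, 0, 0, 0.08, 0, 0, 0, 0, 0, 0.04, 0, 0, 0, -0.08, -0.005, 0, 0, 0, 0, -0.08, -0.005, 0, 0, 0, 0, -0.08, -0.01, 0, 0, 0, 0, -0.08, -0.01, 0, 0, 0, 0, 0, 0, 0, 0, 0, 0, 0, 0, 0, 0, 0, 0],
)

```text
time_s: 21.05
ee_pos: [522.1, 76.3, 144.5]
ee_rot: [180.0, -0.0, -9.2]
force: [1.5, 0.5, 0.4]
gripper_width: 0.3
```

```bash
python3 -c "
from h import *
look('j')"
```

```text
scene [636.5 -62.7 223.5 108.7  80.6] plate [50.9  1.5] yaw rel -0.13
top [627.  -62.  223.5  93.2  80.8] plate [41.4  0.7] yaw rel 0.12
tcp [524.6  76.4 144.6] plate [-82.  120.7] F [ 0.5 -0.1  0.9] t 21.15
```

View pics/j_scene.png

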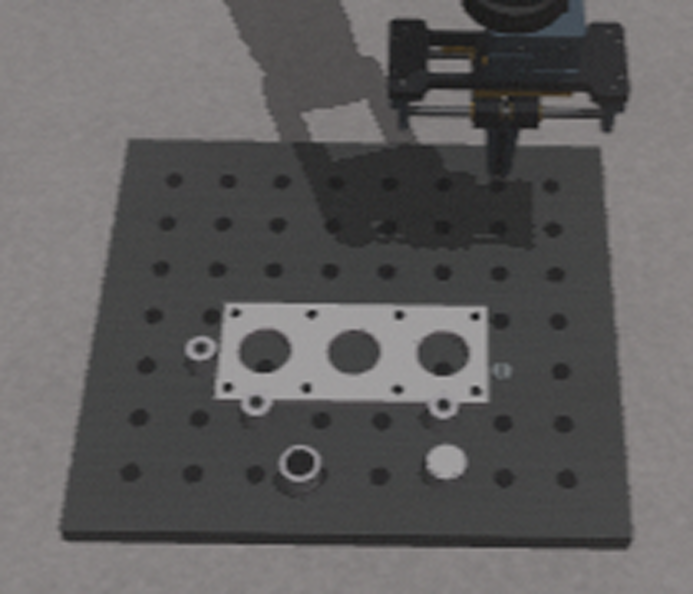

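The flange (crop x 215–488, y 303–402) touches both back stops at (256,402) and (443,405) and the end stop at (201,348). The socket and tappet haven't moved. I'm handing it in.

```bash
python3 -c "
from workcell import env
print(env.job_done())"
```

```text
the job is handed in; nothing more can be done
None
```

I pushed the flange flat to the back stops with open fingers, slid it sideways to the end stop with the fingers shut, then pressed it home on both. I handed the job in at about 21 s of the 67 s allowed; no verdict was reported.

**Contact checks:** Both presses stalled, at about 14 N on the back stops and about 12 N on the end stop. The final end press stopped at the same tool position as the first one.

**Image checks (top view):** Before the final end press, the stop centres measured 60.0, 59.8 and 124.6 mm from the flange centre, against 60, 60 and 125 mm ideal. After it the flange position matched within 0.1 mm, and it lay within about 0.15° of square to the plate.

**Bystanders:** The socket and tappet look unmoved in the last picture. I did not check the small flange and sprocket again, but the arm never went near them.

**Disagreement:** In plate coordinates the flange reads about (41.4, 0.7) mm rather than (40, 0). The stops read off by a similar amount, so this is calibration error rather than a gap. The scene camera could not confirm the position, because there the flange outline merged with a stop.

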